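# Vent a media bottle's cap for sterilising

### The job

Get the square amber bottle ready for the steriliser: pick it up and stand it upright, without dropping it, fully down in the square pocket of the raised metal stand. There, screw its blue cap down clockwise until it bottoms out, then back it off a quarter turn so that the bottle can vent, and finish still gripping the cap at that setting with the bottle seated in the pocket; keep the fingers closed on the cap at the end. Leave the dropper bottle, the cotton buds and the loupe where they are.

Things in the scene. Friction and masses are not known exactly. Their poses are not given: they have to be found in the camera images.
- bottle_mid (a point): square amber bottle, loose, about 0.27 kg with its cap (varies by 30%): body 44 x 44 mm, 60 mm high, rounded edges, white label with a blue stripe on its -x face. This point is the centre of the body, 30 mm above the underside; z up when upright, x and y square to the side faces. Above the body a 27 mm round neck with no grip shows for 12 mm, then comes the cap; with the cap 98 mm high when home, 100 mm at most
- cap: blue knurled screw cap on the bottle's neck, 36 mm across, 26 mm high, upright cylinder; origin at its centre, on the bottle's axis, 85 mm above the bottle's underside when home (underside of the cap at 72 mm, top at 98 mm), z up; it turns with the cap. A white bar on top points to the cap's -x; with the cap home it points to the bottle's label (-x) face
- cap_turn (a joint): turn of the cap on the bottle, rad: 0 = bottomed out (hard stop), grows as it is unscrewed (anticlockwise from above), a quarter turn = 1.57; starts 2.0 to 3.4, stops at 4.5. It is already started on the thread; 4 mm of rise a turn (0.64 mm a rad); about 0.05 N m of thread friction holds it wherever it is left. On the bare worktop the bottle would turn with it, the stand's pocket keeps the bottle from turning but for a few degrees of play
- pocket_floor (a point): centre of the floor of the square pocket on the fixed metal stand, 42 mm above the worktop; z up, x and y square to its sides. Pocket 48 x 48 mm inside (the bottle fits any of four ways round); upright walls 12 mm high, above them a lip flared at 45 degrees to 56 x 56 mm, its rim 58 mm above the worktop. Block 66 x 66 mm on a 38 mm column; round foot 80 mm across
- immersion_oil: bystander: small amber round dropper bottle, 31 mm across, 72 mm high, origin at the centre of its underside
- cotton_buds: bystander: round tub of cotton buds, 77 mm across, 80 mm high, origin at the centre of its underside
- loupe: bystander: black loupe, 39 mm across, 31 mm high, origin at the centre of its underside
- bottle: the same amber bottle with its cap; origin at the centre of its underside, axes as those of its centre point

How it is judged:
By the outcome, as a careful person would: the job done as asked, in the order asked, and still so for the second after the job is handed in, while the arm keeps its last pose, push and grip.
It also fails if it takes over 58 s, if anything falls off the work surface, if the arm or the gripper's body presses on something with over 40 N, if the wrist force passes 120 N, or if a joint passes its speed limit or range.

### The arm

A 6-joint arm with a two-finger parallel gripper is mounted at the origin on a cart in front of the work surface, level with it; the furniture and walls round the work are solid. World frame = base frame: x ahead of the robot, y to its left, z up, the work surface at z = 0. Lengths are in m, angles in rad, forces in N, time in s.
With the tool pointing down it reaches from about 0.3 to 0.775 m from the base axis. Payload 14.6 kg.
Tool frame: the origin (TCP) lies on the centre line of the jaws, within the pads' length; the fingertips stand ctrl.tcp_to_tips ahead of it and the grasp point (between the pads) lies 2 mm behind it (ctrl.tcp_to_tips is the distance from the TCP to the fingertips, in m); z points along the fingers, y is the line along which they close (so a half turn about z gives the same grasp; the last joint's range is limited). The gripper opens to 94 mm and grips with 3 to 60 N. Pads are 16 mm wide; open, the fingers measure 119 mm over their backs; the gripper's body (75 mm by 177 mm) begins 78 mm behind the grasp point.
Start: joints at [1.281, 0.3, 1.521, -0, 1.321, -0.067], TCP at [0.122, 0.536, 0.222] pointing down, gripper open.
Joint ranges: [-3.03, 3.03], [-0.79, 2.21], [0.23, 2.52], [-1.04, 4.18], [0, 3.07], [-2.55, 2.55]. Speed limits (rad/s): [2.22, 2.22, 2.57, 3.14, 3.14, 3.14].

### API

Orientations are given as [roll, pitch, yaw] about the fixed x, y, z axes, in that order (R = Rz(yaw) Ry(pitch) Rx(roll)).
In Python, from station import telemetry, viewer, hand_in, ctrl gives the robot as it stands.
- The arm moves only by the tool step_arm, never from a script. Its argument "plan" is a list of rows, each an object of numbers: "dx", "dy", "dz": the shift along the tool's x, y, z scaled (see below); "rx", "ry", "rz": the turn, a rotation vector about the tool's x, y, z scaled (see below); "claw": the closure, from 0 (fully open) to 1 (shut). In form: [{"dx": .., "dy": .., "dz": .., "rx": .., "ry": .., "rz": .., "claw": ..}, ...]. A call has 1 to 10 rows; each row shifts and turns the commanded pose from where the row before left it, along the tool's axes as they then stand; what a row does not reach is not made up. The controller multiplies each number of a shift by 0.1 m and each number of a turn by 90 degrees. A row lasts 1/10 s, in which the tool goes at most 50 mm and 8.59 degrees, less where a joint would pass 70% of its speed; a pose out of reach is approached as far as the arm can. A call with a number of a shift or a turn outside -1 to 1 is refused whole. A call with a gripper value outside its range is refused whole. The fingers move at their own pace and stop on an object; "grip_force" is the grip in N (left out, the last holds). Time passes only in rows, so rows that do not move let the fingers close. It gives the time, the measured TCP pose, the force, the opening and the grip force at its end, in the units of the state.
- telemetry.get_obs(): the state, without advancing time (a new reading comes with each control period).
- viewer.camera(name): name is "scene" or "top" or "wrist"; returns a dict with "img" (420x560x3 uint8, red, green, blue), "z_map" (420x560 float32, m along the optical axis (not along the pixel's ray), 0 where there is no reading), "fx", "fy", "cx", "cy" (pixels), "R" (3x3) and "t" (3): a world point X has camera coordinates R X + t; the wrist camera has in their place "tool_from_camera" (4x4, takes a point from camera to tool coordinates, whose origin is the TCP and whose axes are the flange's). Camera axes: x right, y down, z forward; pixel columns grow to the right and rows downward; lengths in m; the calibration is good to about 2 mm. A picture is of the moment at which its call begins: read the wrist's pose just before it.
- hand_in(): hands the job in; it is judged then, once.
Trained networks look in a picture, given as the dict that the camera call returned (one of the last four; its "shot" number tells which), for a name from the list of things; names that differ only in an ending like _2 or _b are one class to them, and where a whole thing is asked for, a point or a joint stands for the part that bears it (a point fixed in the world has none). Each returns a list of dicts, best first, with "score" (0 to 1); they miss things now and then, are a little off and sometimes report something else, mostly with a low value. They report only what shows in the picture. A call takes as long as a camera call.
- viewer.recognise(target, picture): "rect" ([left, top, right, bottom] in pixels, round what is visible of it).
The state is a dict: "time_s": time; "qpos": joint angles; "joint_vel": joint speeds; "tau": joint torques, N m; "ee_pos": TCP position; "eef_rot": TCP orientation; "force": force on the tool from outside, world axes, zero at the start; "moment": the same for the moment, N m; "grip_width": finger opening in m; "grip_force": force on a finger pad.
Only numpy, scipy, OpenCV 4.12 (cv2) and the standard library are available. Lean on these libraries where they do the work, as an engineer would, in place of code of your own. Each camera call takes 0.05 s, during which the arm holds its last target. There are 200 camera calls.

## Working session

There is one attempt and no reset: what is moved stays moved. The work goes in short steps, Python scripts to look and compute and a tool call to move; the robot and the scene stay as the last step left them, time stands still between calls to the robot, and variables do not carry over. Pictures are saved under pics/ and viewed, at most 10 in all, crops included, and the job is handed in when it is done.

Besides the shell and the picture viewer there is one more tool, called after "Call:" as name(argument=value, ...), one argument or row to a line, values as JSON. step_arm: Moves the arm, as the interface text tells. Shifts and turns lie within -1 to 1; 1 stands for 0.1 m of shift or 90 degrees of turn. Its arguments: {"type":"object","properties":{"plan":{"type":"array"},"grip_force":{"type":"number"}},"required":["plan"]}

```bash
mkdir -p pics; ls; python3 - <<'E'
from station import telemetry, viewer, ctrl
import cv2,numpy as np
print(telemetry.get_obs(), ctrl.tcp_to_tips)
ims=[]
for n in ("scene","top"):
    p=viewer.camera(n); ims.append(p["img"][:,:,::-1])
    print(n,p["fx"],p["cx"],p["cy"],p["R"],p["t"])
    for k in ("bottle","cap","pocket_floor","immersion_oil","cotton_buds","loupe"):
        try: print(k,[(round(d["score"],2),np.round(d["rect"]).astype(int).tolist()) for d in viewer.recognise(k,p)[:2]])
        except Exception as e: print(k,e)
cv2.imwrite("pics/a.png",ims[0]);cv2.imwrite("pics/b.png",ims[1])
E
```

```text
pics
{'time_s': 0.0, 'qpos': array([ 1.28138837e+00,  3.00501707e-01,  1.52161709e+00,  1.82906155e-05,
        1.32072254e+00, -6.66058228e-02]), 'joint_vel': array([ 0.00076497, -0.00033832,  0.00041571,  0.00019722, -0.00120921,
       -0.00181384]), 'tau': array([-3.65784181e-03, -5.31797254e+01, -3.52743888e+01,  7.06721703e-02,
        2.42871634e-02,  1.84582700e-05]), 'ee_pos': array([0.12145609, 0.53615177, 0.22185431]), 'eef_rot': array([-3.14034792e+00, -1.00784713e-04,  2.91878592e+00]), 'force': array([ 0.45979084,  0.20260148, -1.22214941]), 'moment': array([0.00410462, 0.01909649, 0.03086009]), 'grip_force': 0.0, 'grip_width': 0.09426497221226462} 0.017
scene 531.1393753261208 277.91012591223955 209.108754808472 [[ 0.64368051 -0.76523519 -0.0095135 ]
 [-0.52199969 -0.42992367 -0.73666951]
 [ 0.55963535  0.47914586 -0.67618601]] [-0.57707194  0.20697969  0.86513859]
bottle [(0.98, [230, 190, 261, 245])]
cap [(0.7, [235, 191, 255, 214])]
pocket_floor [(0.98, [293, 240, 344, 295])]
immersion_oil [(0.87, [317, 182, 338, 212])]
cotton_buds [(0.7, [275, 137, 307, 190])]
loupe [(0.97, [200, 275, 222, 298]), (0.3, [317, 182, 336, 213])]
top 392.6064626683804 279.3179090366707 210.5531484287006 [[ 0.02233679 -0.99954951  0.02004604]
 [-0.99290645 -0.02452159 -0.11634202]
 [ 0.11678117 -0.01730514 -0.99300689]] [-0.33193693  0.52490816  0.87777701]
bottle [(0.59, [240, 209, 260, 229])]
cap [(0.71, [242, 213, 259, 228])]
pocket_floor [(0.6, [306, 204, 342, 239])]
immersion_oil [(0.71, [276, 147, 290, 162])]
cotton_buds [(0.67, [221, 125, 252, 161]), (0.55, [237, 211, 257, 227])]
loupe [(0.64, [262, 277, 275, 293])]
```

View pics/a.png

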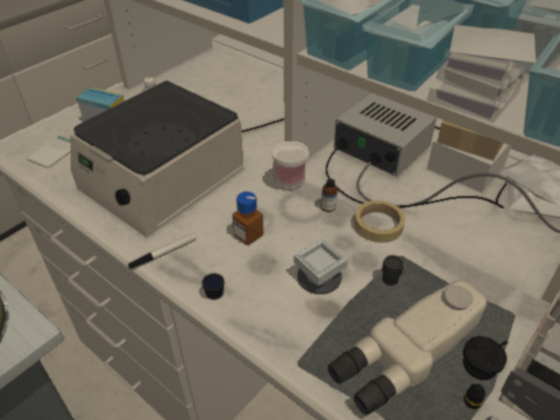

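View pics/b.png

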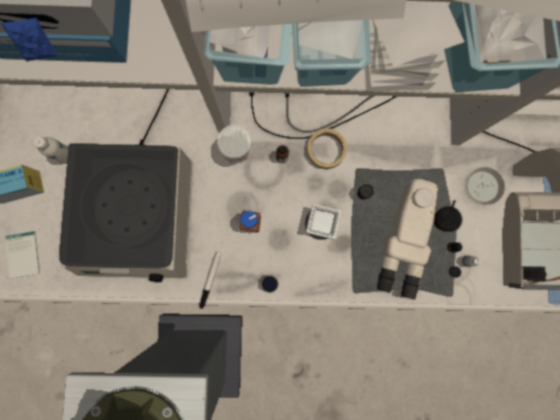

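```bash
cat > h.py <<'E'
from station import telemetry, viewer, ctrl
import cv2,numpy as np
from scipy.spatial.transform import Rotation as Ro
def shot(n):
    o=telemetry.get_obs(); p=viewer.camera(n)
    if n=="wrist":
        T=np.eye(4);T[:3,:3]=Ro.from_euler("xyz",o["eef_rot"]).as_matrix();T[:3,3]=o["ee_pos"]
        W=T@p["tool_from_camera"]
    else:
        W=np.eye(4);W[:3,:3]=p["R"].T;W[:3,3]=-p["R"].T@p["t"]
    v,u=np.mgrid[:420,:560]; z=p["z_map"]
    C=np.stack([(u-p["cx"])/p["fx"]*z,(v-p["cy"])/p["fy"]*z,z],-1)
    X=C@W[:3,:3].T+W[:3,3]; X[z==0]=np.nan
    return p,X,W,o
def det(k,p):
    d=viewer.recognise(k,p); return (d[0]["score"],np.array(d[0]["rect"])) if d else (0,None)
def slab(X,r,lo,hi,pad=3):
    a,b,c,d=np.round(r).astype(int)+[-pad,-pad,pad,pad]
    P=X[max(b,0):d,max(a,0):c].reshape(-1,3); return P[(P[:,2]>lo)&(P[:,2]<hi)]
E
python3 - <<'E'
from h import *
for n in ("scene","top"):
    p,X,W,o=shot(n)
    for k in ("bottle","cap","pocket_floor","immersion_oil","cotton_buds","loupe"):
        s,r=det(k,p)
        if r is None: print(n,k,None); continue
        P=slab(X,r,0.01,0.3,0)
        print(n,k,round(s,2),len(P),*[np.round(np.percentile(P,q,axis=0),3) for q in (3,50,97)])
E
```

```text
scene bottle 0.64 1158 [ 0.483 -0.276  0.013] [ 0.494 -0.265  0.058] [ 0.521 -0.236  0.099]
scene cap 0.69 393 [ 0.488 -0.271  0.064] [ 0.499 -0.26   0.095] [ 0.518 -0.239  0.1  ]
scene pocket_floor 0.59 1503 [ 0.473 -0.455  0.013] [ 0.505 -0.421  0.046] [ 0.538 -0.388  0.058]
scene immersion_oil 0.89 269 [ 0.654 -0.336  0.013] [ 0.659 -0.326  0.042] [ 0.668 -0.313  0.069]
scene cotton_buds 0.73 1394 [ 0.646 -0.247  0.013] [ 0.669 -0.219  0.076] [ 0.717 -0.181  0.083]
scene loupe 0.7 416 [ 0.347 -0.32   0.012] [ 0.363 -0.305  0.028] [ 0.382 -0.285  0.032]
top bottle 0.68 379 [ 0.485 -0.274  0.053] [ 0.502 -0.254  0.097] [ 0.523 -0.233  0.101]
top cap 0.68 275 [ 0.49  -0.268  0.056] [ 0.505 -0.252  0.098] [ 0.524 -0.232  0.101]
top pocket_floor 0.93 864 [ 0.475 -0.453  0.039] [ 0.509 -0.421  0.044] [ 0.54  -0.389  0.058]
top immersion_oil 0.6 168 [ 0.655 -0.336  0.016] [ 0.663 -0.322  0.053] [ 0.675 -0.309  0.07 ]
top cotton_buds 0.92 957 [ 0.647 -0.247  0.024] [ 0.679 -0.214  0.081] [ 0.716 -0.185  0.085]
top loupe 0.71 219 [ 0.348 -0.318  0.025] [ 0.364 -0.302  0.029] [ 0.379 -0.284  0.033]
```

```bash
cat >> h.py <<'E'
def go(pos,yaw=None):
    "shift and turn still to do, in plan units summed over rows"
    o=telemetry.get_obs(); R=Ro.from_euler("xyz",o["eef_rot"])
    d=R.inv().apply(np.array(pos)-o["ee_pos"])*10
    print("shift",np.round(d,3),"rows>=",np.ceil(np.linalg.norm(d)/.5))
    if yaw is not None:
        w=(R.inv()*Ro.from_euler("xyz",[np.pi,0,yaw])).as_rotvec()/(np.pi/2); print("turn",np.round(w,3))
E
python3 - <<'E'
from h import *
p,X,W,o=shot("scene")
P=X.reshape(-1,3);P=P[np.isfinite(P).all(1)]
m=(P[:,0]>0.1)&(P[:,0]<0.7)&(P[:,1]>-.5)&(P[:,1]<.7)
for y in np.arange(-.5,.7,.1):
    q=P[m&(P[:,1]>y)&(P[:,1]<y+.1)]; 
    if len(q): print(round(y,1),[ (round(x,1),round(float(np.max(s[:,2])),3)) for x in np.arange(.1,.7,.1) for s in [q[(q[:,0]>x)&(q[:,0]<x+.1)]] if len(s)])
go([.122,.536,.33]); go([.49,-.25,.33],1.10)
E
```

```text
-0.5 [(np.float64(0.3), 0.003), (np.float64(0.4), 0.06), (np.float64(0.5), 0.059), (np.float64(0.6), 0.028)]
-0.4 [(np.float64(0.3), 0.033), (np.float64(0.4), 0.059), (np.float64(0.5), 0.058), (np.float64(0.6), 0.071)]
-0.3 [(np.float64(0.3), 0.033), (np.float64(0.4), 0.101), (np.float64(0.5), 0.101), (np.float64(0.6), 0.085)]
-0.2 [(np.float64(0.1), 0.003), (np.float64(0.3), 0.131), (np.float64(0.4), 0.148), (np.float64(0.5), 0.148), (np.float64(0.6), 0.147)]
-0.1 [(np.float64(0.1), 0.013), (np.float64(0.3), 0.148), (np.float64(0.4), 0.149), (np.float64(0.5), 0.149), (np.float64(0.6), 0.148)]
-0.0 [(np.float64(0.1), 0.002), (np.float64(0.2), -0.126), (np.float64(0.3), 0.146), (np.float64(0.4), 0.148), (np.float64(0.5), 0.149), (np.float64(0.6), 0.149)]
0.1 [(np.float64(0.2), -0.126), (np.float64(0.3), 0.146), (np.float64(0.4), 0.148), (np.float64(0.5), 0.148), (np.float64(0.6), 0.148)]
0.2 [(np.float64(0.1), -0.892), (np.float64(0.2), -0.888), (np.float64(0.3), 0.01), (np.float64(0.4), 0.009), (np.float64(0.5), 0.073), (np.float64(0.6), 0.116)]
0.3 [(np.float64(0.1), -0.891), (np.float64(0.2), -0.887), (np.float64(0.3), 0.006), (np.float64(0.4), 0.008), (np.float64(0.5), 0.073), (np.float64(0.6), 0.071)]
0.4 [(np.float64(0.2), -0.89), (np.float64(0.3), 0.002), (np.float64(0.4), 0.003), (np.float64(0.5), 0.002), (np.float64(0.6), 0.002)]
0.5 [(np.float64(0.2), -0.891), (np.float64(0.3), -0.892)]
0.6 [(np.float64(0.3), -0.888), (np.float64(0.4), -0.894)]
shift [-0.006 -0.003 -1.076] rows>= 3.0
shift [-5.331 -6.855 -1.076] rows>= 18.0
turn [-0.    -0.     1.158]
```

Call:
step_arm(
  plan=[
    {"dz": -0.36},
    {"dz": -0.36},
    {"dz": -0.36},
    {"dx": -0.267,"dy": -0.343},
    {"dx": -0.267,"dy": -0.343},
    {"dx": -0.267,"dy": -0.343},
    {"dx": -0.267,"dy": -0.343},
    {"dx": -0.267,"dy": -0.343},
    {"dx": -0.267,"dy": -0.343},
    {"dx": -0.267,"dy": -0.343},
  ],
  grip_force=30,
)

```text
$.plan[0]: bad value
```

Call:
step_arm(
  plan=[
    {"dx": -0.267,"dy": -0.343},
    {"dx": -0.267,"dy": -0.343},
    {"dx": -0.267,"dy": -0.343},
    {"dx": -0.267,"dy": -0.343},
    {"dx": -0.267,"dy": -0.343},
    {"dx": -0.267,"dy": -0.343},
    {"dx": -0.267,"dy": -0.343},
    {"dx": -0.267,"dy": -0.343},
    {"dx": -0.267,"dy": -0.343},
    {"dx": -0.267,"dy": -0.343},
  ],
)

```text
$.plan[0]: bad value
```

Call:
step_arm(
  plan=[
    {"dx": -0.267,"dy": -0.343},
    {"dx": -0.267,"dy": -0.343},
    {"dx": -0.267,"dy": -0.343},
    {"rz": 0.095},
    {"rz": 0.095},
    {"rz": 0.095},
    {"rz": 0.095},
    {"rz": 0.095},
    {"rz": 0.095},
  ],
)

```text
$.plan[0]: bad value
```

```bash
python3 - <<'E'
from h import *
p,X,W,o=shot("wrist"); print(o["time_s"],o["ee_pos"],o["eef_rot"],o["qpos"][5])
for k in ("bottle","cap","pocket_floor"):
    s,r=det(k,p); print(k,s,r)
print(np.round(W,3))
np.savez("w1.npz",X=X,img=p["img"])
cv2.imwrite("pics/w1.png",p["img"][:,:,::-1])
E
```

```text
1.45 [0.12152135 0.53639628 0.22244995] [-3.14158304e+00 -1.65562096e-05  2.91876891e+00] -0.06657423192741452
bottle 0 None
cap 0 None
pocket_floor 0 None
[[ 0.221  0.94   0.261  0.045]
 [ 0.975 -0.213 -0.059  0.553]
 [-0.     0.268 -0.963  0.385]
 [ 0.     0.     0.     1.   ]]
```

View pics/w1.png

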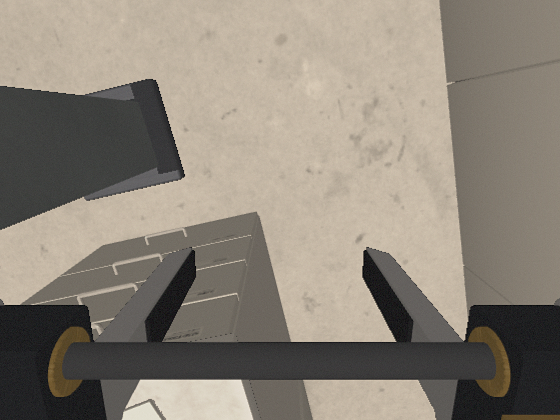

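Call:
step_arm(
  plan=[
    {"dx": 0,"dy": 0,"dz": -0.36,"rx": 0,"ry": 0,"rz": 0,"claw": 0},
    {"dx": 0,"dy": 0,"dz": -0.36,"rx": 0,"ry": 0,"rz": 0,"claw": 0},
    {"dx": 0,"dy": 0,"dz": -0.36,"rx": 0,"ry": 0,"rz": 0,"claw": 0},
    {"dx": -0.281,"dy": -0.383,"dz": 0,"rx": 0,"ry": 0,"rz": 0,"claw": 0},
    {"dx": -0.281,"dy": -0.383,"dz": 0,"rx": 0,"ry": 0,"rz": 0,"claw": 0},
    {"dx": -0.281,"dy": -0.383,"dz": 0,"rx": 0,"ry": 0,"rz": 0,"claw": 0},
    {"dx": -0.281,"dy": -0.383,"dz": 0,"rx": 0,"ry": 0,"rz": 0,"claw": 0},
    {"dx": -0.281,"dy": -0.383,"dz": 0,"rx": 0,"ry": 0,"rz": 0,"claw": 0},
    {"dx": -0.281,"dy": -0.383,"dz": 0,"rx": 0,"ry": 0,"rz": 0,"claw": 0},
    {"dx": -0.281,"dy": -0.383,"dz": 0,"rx": 0,"ry": 0,"rz": 0,"claw": 0},
  ],
  grip_force=30,
)

```text
time_s: 2.65
ee_pos: [0.2542, 0.2297, 0.3306]
eef_rot: [3.141, 0.001, 2.919]
force: [0.9, 0.3, 1.0]
grip_width: 0.0942
grip_force: 0.0
```

Call:
step_arm(
  plan=[
    {"dx": -0.281,"dy": -0.383,"dz": 0,"rx": 0,"ry": 0,"rz": 0,"claw": 0},
    {"dx": -0.281,"dy": -0.383,"dz": 0,"rx": 0,"ry": 0,"rz": 0,"claw": 0},
    {"dx": -0.281,"dy": -0.383,"dz": 0,"rx": 0,"ry": 0,"rz": 0,"claw": 0},
    {"dx": -0.281,"dy": -0.383,"dz": 0,"rx": 0,"ry": 0,"rz": 0,"claw": 0},
    {"dx": -0.281,"dy": -0.383,"dz": 0,"rx": 0,"ry": 0,"rz": 0,"claw": 0},
    {"dx": -0.281,"dy": -0.383,"dz": 0,"rx": 0,"ry": 0,"rz": 0,"claw": 0},
    {"dx": -0.281,"dy": -0.383,"dz": 0,"rx": 0,"ry": 0,"rz": 0,"claw": 0},
  ],
)

```text
time_s: 3.35
ee_pos: [0.387, -0.0757, 0.3307]
eef_rot: [3.142, 0.001, 2.918]
force: [1.4, 1.1, 0.5]
grip_width: 0.0944
grip_force: 0.0
```

Call:
step_arm(
  plan=[
    {"dx": -0.281,"dy": -0.383,"dz": 0,"rx": 0,"ry": 0,"rz": 0,"claw": 0},
    {"dx": -0.281,"dy": -0.383,"dz": 0,"rx": 0,"ry": 0,"rz": 0,"claw": 0},
    {"dx": -0.281,"dy": -0.383,"dz": 0,"rx": 0,"ry": 0,"rz": 0,"claw": 0},
    {"dx": -0.281,"dy": -0.383,"dz": 0,"rx": 0,"ry": 0,"rz": 0,"claw": 0},
    {"dx": -0.281,"dy": -0.383,"dz": 0,"rx": 0,"ry": 0,"rz": 0,"claw": 0},
    {"dx": -0.281,"dy": -0.383,"dz": 0,"rx": 0,"ry": 0,"rz": 0,"claw": 0},
    {"dx": 0,"dy": 0,"dz": 0,"rx": 0,"ry": 0,"rz": 0,"claw": 0},
  ],
)

```text
time_s: 4.05
ee_pos: [0.5009, -0.3388, 0.3272]
eef_rot: [3.14, -0.004, 2.916]
force: [0.3, 0.9, -0.5]
grip_width: 0.0943
grip_force: 0.0
```

```bash
python3 - <<'E'
from h import *
p,X,W,o=shot("wrist"); print(o["time_s"],o["ee_pos"],o["eef_rot"],o["qpos"][5])
for k in ("bottle","cap","pocket_floor"):
    s,r=det(k,p); print(k,s,r)
    if r is not None:
        P=slab(X,r,.01,.3); print(np.round(np.percentile(P,[3,50,97],axis=0),3).tolist())
np.savez("w1.npz",X=X,img=p["img"],W=W)
cv2.imwrite("pics/w2.png",p["img"][:,:,::-1])
E
```

```text
4.05 [ 0.50094781 -0.33879818  0.327167  ] [ 3.14018382 -0.00403777  2.91575364] -2.0000022577907823
bottle 0.76 [321.6 150.5 369.1 192.2]
[[0.483, -0.275, 0.02], [0.499, -0.258, 0.095], [0.522, -0.235, 0.101]]
cap 0.59 [334.1 162.7 370.7 195.1]
[[0.489, -0.272, 0.059], [0.503, -0.257, 0.099], [0.523, -0.237, 0.101]]
pocket_floor 0.77 [190.9 169.4 252.8 229.4]
[[0.475, -0.451, 0.04], [0.508, -0.42, 0.047], [0.541, -0.386, 0.059]]
```

View pics/w2.png

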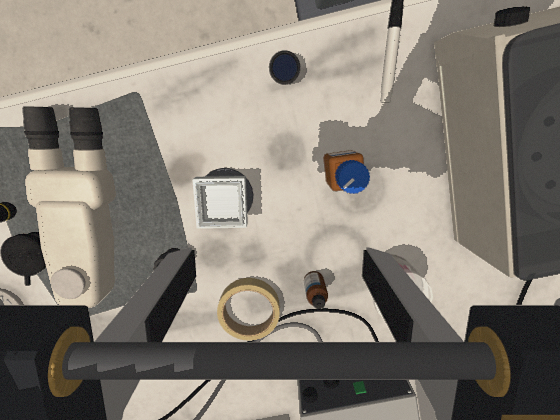

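```bash
python3 - <<'E'
from h import *
d=np.load("w1.npz");clouds=[(d["X"],d["img"],"wrist")]
for n in ("scene","top"):
    p,X,W,o=shot(n); clouds.append((X,p["img"],n))
allb=[];alls=[]
for X,img,n in clouds:
    hsv=cv2.cvtColor(img,cv2.COLOR_RGB2HSV)
    nb=(np.hypot(X[...,0]-.504,X[...,1]+.255)<.045)
    m=nb&(X[...,2]>.012)&(X[...,2]<.063)
    P=X[m]; allb.append(P)
    c=nb&(X[...,2]>.09); C=X[c]; (cc,r)=cv2.minEnclosingCircle(np.float32(C[:,:2]*1e3))
    s=(np.hypot(X[...,0]-.507,X[...,1]+.42)<.06)&(X[...,2]>.0535)&(X[...,2]<.07); S=X[s]; alls.append(S)
    for nm,Q in(("body",P),("stand",S)):
        r_=cv2.minAreaRect(np.float32(Q[:,:2]*1e3)); print(n,nm,len(Q),np.round(r_[0],1),np.round(r_[1],1),round(r_[2],1))
    w=c&(hsv[...,1]<110)&(hsv[...,2]>90); 
    print("  cap",np.round(cc,1),round(r,1),len(C),"median z",np.round(np.median(C[:,2]),4),"bar",w.sum(),np.round(X[w].mean(0)*1e3,1) if w.any() else "")
    f=(np.hypot(X[...,0]-.507,X[...,1]+.42)<.018); print("  floor z",np.round(np.median(X[f][:,2]),4), "rim z",np.round(np.median(S[:,2]),4))
    lab=m&(hsv[...,1]<70)&(hsv[...,2]>110); print("  label",lab.sum(),np.round(X[lab].mean(0)*1e3,1) if lab.any() else "")
for nm,A in(("body",allb),("stand",alls)):
    Q=np.concatenate(A); r_=cv2.minAreaRect(np.float32(Q[:,:2]*1e3)); print("all",nm,np.round(r_[0],1),np.round(r_[1],1),round(r_[2],1))
cr=cv2.resize(d["img"][135:215,305:385],(640,640),interpolation=cv2.INTER_CUBIC)
cv2.imwrite("pics/c.png",cr[:600,:,::-1])
E
```

```text
wrist body 648 [ 505.7 -252.4] [44.2 44.8] 84.9
wrist stand 1092 [ 509.2 -419.9] [66.1 66. ] 78.1
  cap [ 502.5 -267.4] 33.9 18175 median z 0.4194 bar 2634 [ 503.2 -284.5  360.9]
  floor z 0.0422 rim z 0.0557
  label 37 [ 490.9 -254.9   27.9]
scene body 704 [ 505.  -254.4] [44.9 46.2] 84.4
scene stand 388 [ 509.  -420.7] [66.9 67.4] 77.1
  cap [ 498.7 -265.5] 33.3 2261 median z 0.414 bar 202 [ 500.5 -270.   327.6]
  floor z 0.4264 rim z 0.0555
  label 4 [ 487.1 -233.3   53.8]
top body 142 [ 502.1 -252.8] [44.8 38.4] 87.6
top stand 7 [ 484.2 -388.3] [12.8  3.4] 46.1
  cap [ 497.5 -264.2] 43.4 3867 median z 0.6148 bar 1715 [ 493.1 -270.   611.4]
  floor z nan rim z 0.0548
  label 10 [ 498.  -265.8   28.7]
all body [ 505.1 -253.6] [46.5 46.2] 84.4
all stand [ 509.  -420.5] [67.2 67.4] 77.1
  return _methods._mean(a, axis=axis, dtype=dtype,
  ret = ret.dtype.type(ret / rcount)
```

View pics/c.png

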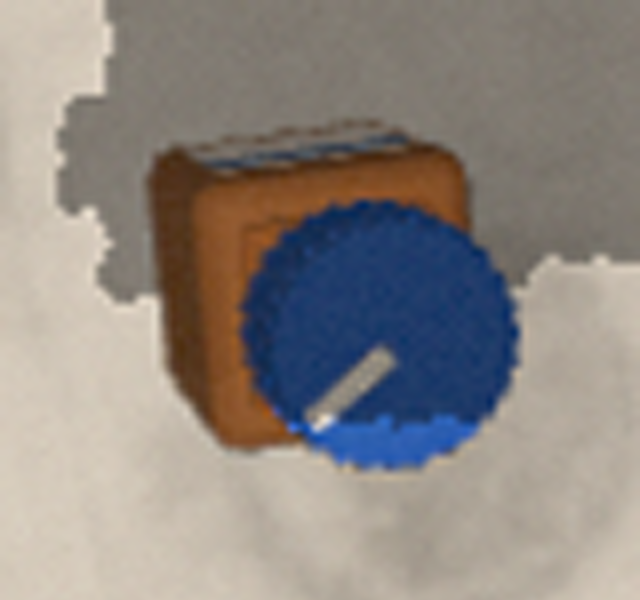

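```bash
python3 - <<'E'
from h import *
go([.505,-.2535,.327],np.radians(174.6)); go([.505,-.2535,.041])
E
```

```text
shift [0.131 0.794 0.044] rows>= 2.0
turn [-0.     0.001 -0.081]
shift [0.135 0.796 2.904] rows>= 7.0
```

Call:
step_arm(
  plan=[
    {"dx": 0.067,"dy": 0.398,"dz": 0,"rx": 0,"ry": 0,"rz": 0,"claw": 0},
    {"dx": 0.067,"dy": 0.398,"dz": 0,"rx": 0,"ry": 0,"rz": 0,"claw": 0},
    {"dx": 0,"dy": 0,"dz": 0,"rx": 0,"ry": 0,"rz": -0.081,"claw": 0},
    {"dx": 0,"dy": 0,"dz": 0.48,"rx": 0,"ry": 0,"rz": 0,"claw": 0},
    {"dx": 0,"dy": 0,"dz": 0.48,"rx": 0,"ry": 0,"rz": 0,"claw": 0},
    {"dx": 0,"dy": 0,"dz": 0.48,"rx": 0,"ry": 0,"rz": 0,"claw": 0},
    {"dx": 0,"dy": 0,"dz": 0.4,"rx": 0,"ry": 0,"rz": 0,"claw": 0},
    {"dx": 0,"dy": 0,"dz": 0,"rx": 0,"ry": 0,"rz": 0,"claw": 0},
  ],
)

```text
time_s: 5.15
ee_pos: [0.5029, -0.2525, 0.1426]
eef_rot: [3.139, -0.007, 3.047]
force: [-0.5, 0.1, 0.1]
grip_width: 0.094
grip_force: 0.0
```

```bash
python3 - <<'E'
from h import *
p,X,W,o=shot("wrist"); print(o["ee_pos"],o["eef_rot"])
hsv=cv2.cvtColor(p["img"],cv2.COLOR_RGB2HSV)
m=(hsv[...,0]>100)&(hsv[...,0]<125)&(hsv[...,1]>130)&(hsv[...,2]>50)&(np.hypot(X[...,0]-.505,X[...,1]+.2535)<.03)&(X[...,2]>.08)&(X[...,2]<.11)
if m.any():
    c,r=cv2.minEnclosingCircle(np.float32(X[m][:,:2]*1e3)); print("cap",c,r,m.sum(),np.percentile(X[m][:,2],95))
go([.505,-.2535,.041],np.radians(174.6))
cv2.imwrite("pics/w3.png",p["img"][:,:,::-1])
E
```

```text
[ 0.50290867 -0.25245325  0.14259508] [ 3.13853291 -0.00656516  3.04687972]
cap (505.59014892578125, -251.86099243164062) 18.606975555419922 2490 0.10057476299185078
shift [-0.009 -0.002  1.052] rows>= 3.0
turn [ 0.001 -0.001 -0.   ]
```

View pics/w3.png

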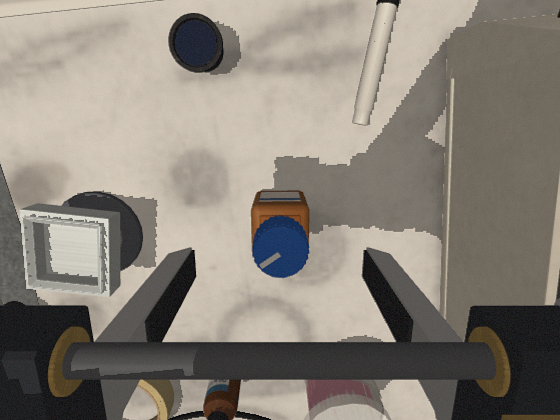

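Call:
step_arm(
  plan=[
    {"dx": -0.01,"dy": -0.01,"dz": 0.45,"rx": 0,"ry": 0,"rz": 0,"claw": 0},
    {"dx": 0,"dy": 0,"dz": 0.4,"rx": 0,"ry": 0,"rz": 0,"claw": 0},
    {"dx": 0,"dy": 0,"dz": 0.2,"rx": 0,"ry": 0,"rz": 0,"claw": 0},
    {"dx": 0,"dy": 0,"dz": 0,"rx": 0,"ry": 0,"rz": 0,"claw": 0},
    {"dx": 0,"dy": 0,"dz": 0,"rx": 0,"ry": 0,"rz": 0,"claw": 1},
    {"dx": 0,"dy": 0,"dz": 0,"rx": 0,"ry": 0,"rz": 0,"claw": 1},
    {"dx": 0,"dy": 0,"dz": 0,"rx": 0,"ry": 0,"rz": 0,"claw": 1},
    {"dx": 0,"dy": 0,"dz": 0,"rx": 0,"ry": 0,"rz": 0,"claw": 1},
    {"dx": 0,"dy": 0,"dz": 0,"rx": 0,"ry": 0,"rz": 0,"claw": 1},
    {"dx": 0,"dy": 0,"dz": 0,"rx": 0,"ry": 0,"rz": 0,"claw": 1},
  ],
  grip_force=30,
)

```text
time_s: 6.2
ee_pos: [0.5059, -0.2553, 0.0416]
eef_rot: [-3.142, 0.0, 3.046]
force: [0.3, -0.1, 0.3]
grip_width: 0.0496
grip_force: 0.6
```

Call:
step_arm(
  plan=[
    {"dx": 0,"dy": 0,"dz": 0,"rx": 0,"ry": 0,"rz": 0,"claw": 1},
    {"dx": 0,"dy": 0,"dz": 0,"rx": 0,"ry": 0,"rz": 0,"claw": 1},
    {"dx": 0,"dy": 0,"dz": 0,"rx": 0,"ry": 0,"rz": 0,"claw": 1},
    {"dx": 0,"dy": 0,"dz": 0,"rx": 0,"ry": 0,"rz": 0,"claw": 1},
  ],
)

```text
time_s: 6.6
ee_pos: [0.5058, -0.2552, 0.0415]
eef_rot: [3.141, -0.0, 3.046]
force: [-0.7, 3.4, 3.1]
grip_width: 0.0439
grip_force: 30.0
```

```bash
python3 - <<'E'
from h import *
o=telemetry.get_obs(); print(o["ee_pos"],o["grip_width"],o["grip_force"],o["force"])
go([.509,-.4202,.125],np.radians(167.4))
E
```

```text
[ 0.5058373  -0.25523993  0.04151379] 0.04393441425785008 30.000786781311035 [-0.7199694   3.37915829  3.06372645]
shift [-0.189 -1.639 -0.835] rows>= 4.0
turn [ 0.    -0.     0.079]
```

Call:
step_arm(
  plan=[
    {"dx": 0,"dy": 0,"dz": -0.2,"rx": 0,"ry": 0,"rz": 0,"claw": 1},
    {"dx": 0,"dy": 0,"dz": -0.35,"rx": 0,"ry": 0,"rz": 0,"claw": 1},
    {"dx": 0,"dy": 0,"dz": -0.35,"rx": 0,"ry": 0,"rz": 0,"claw": 1},
    {"dx": -0.038,"dy": -0.328,"dz": 0,"rx": 0,"ry": 0,"rz": 0,"claw": 1},
    {"dx": -0.038,"dy": -0.328,"dz": 0,"rx": 0,"ry": 0,"rz": 0,"claw": 1},
    {"dx": -0.038,"dy": -0.328,"dz": 0,"rx": 0,"ry": 0,"rz": 0,"claw": 1},
    {"dx": -0.038,"dy": -0.328,"dz": 0,"rx": 0,"ry": 0,"rz": 0,"claw": 1},
    {"dx": -0.038,"dy": -0.328,"dz": 0,"rx": 0,"ry": 0,"rz": 0,"claw": 1},
    {"dx": 0,"dy": 0,"dz": 0,"rx": 0,"ry": 0,"rz": 0.079,"claw": 1},
    {"dx": 0,"dy": 0,"dz": 0,"rx": 0,"ry": 0,"rz": 0,"claw": 1},
  ],
)

```text
time_s: 7.6
ee_pos: [0.5084, -0.421, 0.1304]
eef_rot: [3.141, -0.001, 2.919]
force: [-0.4, 0.4, -3.3]
grip_width: 0.0438
grip_force: 30.0
```

```bash
python3 - <<'E'
from h import *
p,X,W,o=shot("wrist"); print(o["ee_pos"],o["eef_rot"],o["grip_width"],o["force"])
m=(np.hypot(X[...,0]-.509,X[...,1]+.42)<.06)&(X[...,2]>.0535)&(X[...,2]<.065);S=X[m]
print("rim",cv2.minAreaRect(np.float32(S[:,:2]*1e3)),len(S))
p,X,W,o=shot("scene")
m=(np.hypot(X[...,0]-.509,X[...,1]+.42)<.06)&(X[...,2]>.0535)&(X[...,2]<.065);S=X[m]
print("rim scene",cv2.minAreaRect(np.float32(S[:,:2]*1e3)),len(S))
go([.509,-.4202,.0835],np.radians(167.4))
cv2.imwrite("pics/s3.png",cv2.resize(p["img"][170:320,220:420,::-1],(800,600),interpolation=cv2.INTER_CUBIC))
E
```

```text
[ 0.50843818 -0.4210003   0.13036609] [ 3.14105078e+00 -1.37060565e-03  2.91850815e+00] 0.043785032688647224 [-0.3960383   0.42872004 -3.31202598]
rim ((499.15972900390625, -417.7904052734375), (66.08358764648438, 45.3449821472168), 77.87528228759766) 1884
rim scene ((508.08123779296875, -420.83203125), (65.97776794433594, 66.20975494384766), 77.16427612304688) 288
shift [-0.001 -0.002  0.475] rows>= 1.0
turn [ 0.    -0.     0.002]
```

View pics/s3.png

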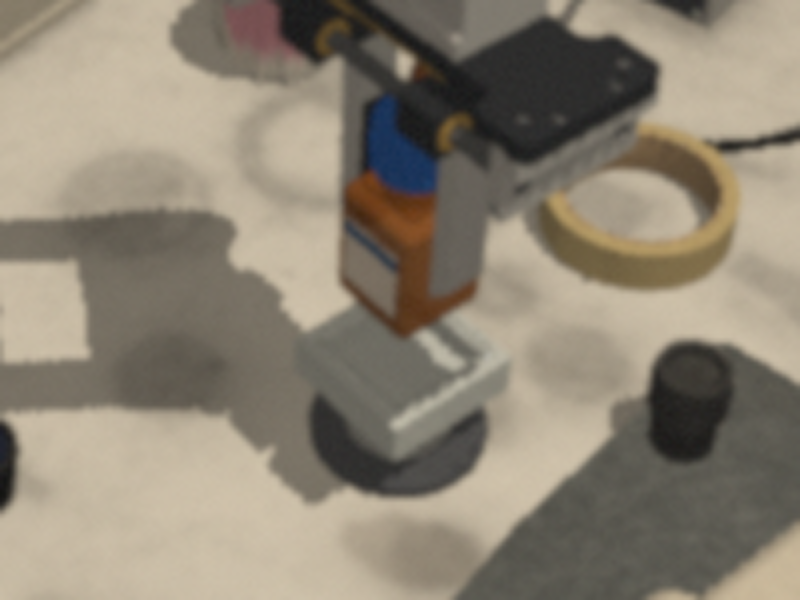

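Call:
step_arm(
  plan=[
    {"dx": 0,"dy": 0,"dz": 0.2,"rx": 0,"ry": 0,"rz": 0,"claw": 1},
    {"dx": 0,"dy": 0,"dz": 0.12,"rx": 0,"ry": 0,"rz": 0,"claw": 1},
    {"dx": 0,"dy": 0,"dz": 0.05,"rx": 0,"ry": 0,"rz": 0,"claw": 1},
    {"dx": 0,"dy": 0,"dz": 0.05,"rx": 0,"ry": 0,"rz": 0,"claw": 1},
    {"dx": 0,"dy": 0,"dz": 0.04,"rx": 0,"ry": 0,"rz": 0,"claw": 1},
    {"dx": 0,"dy": 0,"dz": 0,"rx": 0,"ry": 0,"rz": 0,"claw": 1},
  ],
)

```text
time_s: 8.3
ee_pos: [0.509, -0.4203, 0.0852]
eef_rot: [3.141, -0.0, 2.922]
force: [0.9, 0.4, -1.8]
grip_width: 0.0435
grip_force: 30.0
```

Call:
step_arm(
  plan=[
    {"dx": 0,"dy": 0,"dz": 0.012,"rx": 0,"ry": 0,"rz": 0,"claw": 1},
    {"dx": 0,"dy": 0,"dz": 0.006,"rx": 0,"ry": 0,"rz": 0,"claw": 1},
    {"dx": 0,"dy": 0,"dz": 0,"rx": 0,"ry": 0,"rz": 0,"claw": 1},
  ],
)

```text
time_s: 8.6
ee_pos: [0.5091, -0.4205, 0.0838]
eef_rot: [-3.141, 0.0, 2.922]
force: [-1.0, 1.4, -2.0]
grip_width: 0.0442
grip_force: 30.0
```

Call:
step_arm(
  plan=[
    {"dx": 0,"dy": 0,"dz": 0.008,"rx": 0,"ry": 0,"rz": 0,"claw": 1},
    {"dx": 0,"dy": 0,"dz": 0.006,"rx": 0,"ry": 0,"rz": 0,"claw": 1},
    {"dx": 0,"dy": 0,"dz": 0,"rx": 0,"ry": 0,"rz": 0,"claw": 1},
  ],
)

```text
time_s: 8.9
ee_pos: [0.5093, -0.4206, 0.0836]
eef_rot: [-3.141, 0.001, 2.922]
force: [-3.3, 3.4, 7.2]
grip_width: 0.0433
grip_force: 30.0
```

Call:
step_arm(
  plan=[
    {"dx": 0,"dy": 0,"dz": -0.012,"rx": 0,"ry": 0,"rz": 0,"claw": 0.3},
    {"dx": 0,"dy": 0,"dz": 0,"rx": 0,"ry": 0,"rz": 0,"claw": 0.3},
    {"dx": 0,"dy": 0,"dz": 0,"rx": 0,"ry": 0,"rz": 0,"claw": 0.3},
    {"dx": 0,"dy": 0,"dz": 0,"rx": 0,"ry": 0,"rz": 0,"claw": 0.3},
    {"dx": 0,"dy": 0,"dz": 0,"rx": 0,"ry": 0,"rz": 0,"claw": 0.3},
  ],
)

```text
time_s: 9.4
ee_pos: [0.509, -0.4204, 0.0833]
eef_rot: [3.142, -0.0, 2.922]
force: [0.0, -0.5, 0.1]
grip_width: 0.0657
grip_force: 0.0
```

Call:
step_arm(
  plan=[
    {"dx": 0,"dy": 0,"dz": -0.2,"rx": 0,"ry": 0,"rz": 0,"claw": 0.3},
    {"dx": 0,"dy": 0,"dz": -0.23,"rx": 0,"ry": 0,"rz": 0,"claw": 0.3},
    {"dx": 0,"dy": 0,"dz": 0,"rx": 0,"ry": 0,"rz": 0,"claw": 0.3},
    {"dx": 0,"dy": 0,"dz": 0,"rx": 0,"ry": 0,"rz": 0,"claw": 0.3},
  ],
)

```text
time_s: 9.8
ee_pos: [0.509, -0.4204, 0.1261]
eef_rot: [-3.141, 0.0, 2.922]
force: [-0.5, 0.8, -0.2]
grip_width: 0.0656
grip_force: 0.0
```

```bash
python3 - <<'E'
from h import *
p,X,W,o=shot("wrist"); print(o["time_s"],o["ee_pos"],o["eef_rot"],o["grip_width"],o["force"],o["moment"],o["qpos"])
hsv=cv2.cvtColor(p["img"],cv2.COLOR_RGB2HSV)
n=(np.hypot(X[...,0]-.509,X[...,1]+.42)<.03)&(X[...,2]>.125)&(X[...,2]<.16)
t=X[n]; print("cap top",cv2.minEnclosingCircle(np.float32(t[:,:2]*1e3)),np.percentile(t[:,2],[50,95]))
w=n&(hsv[...,1]<110); P=X[w][:,:2]
if len(P)>5:
    c=P.mean(0); u=np.linalg.svd(P-c)[2][0]; print("bar",len(P),c,np.degrees(np.arctan2(u[1],u[0])))
cv2.imwrite("pics/w4.png",cv2.hconcat([p["img"][150:350,180:380,::-1],shot("scene")[0]["img"][100:300,220:420,::-1]]))
E
```

```text
9.8 [ 0.5090466  -0.4203845   0.12614105] [-3.14147532e+00  2.05574949e-04  2.92195666e+00] 0.06556885174735635 [-0.48420579  0.78884393 -0.24508039] [-0.00746824  0.01725921  0.01496752] [-7.45759669e-01  6.28501605e-01  1.27439501e+00  1.87607698e-06
  1.23845935e+00 -2.09692061e+00]
cap top ((508.90423583984375, -421.2387390136719), 18.940509796142578) [0.1414301  0.14254576]
bar 338 [ 0.51329263 -0.42852969] 63.93533303395732
```

View pics/w4.png

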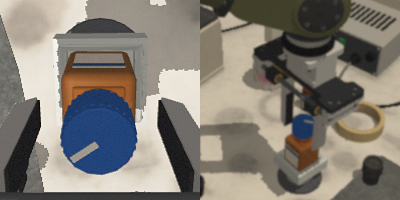

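Call:
step_arm(
  plan=[
    {"dx": 0,"dy": 0.005,"dz": -0.02,"rx": 0,"ry": 0,"rz": 0,"claw": 0.3},
    {"dx": 0,"dy": 0,"dz": 0,"rx": 0,"ry": 0,"rz": 0,"claw": 1},
    {"dx": 0,"dy": 0,"dz": 0,"rx": 0,"ry": 0,"rz": 0,"claw": 1},
    {"dx": 0,"dy": 0,"dz": 0,"rx": 0,"ry": 0,"rz": 0,"claw": 1},
    {"dx": 0,"dy": 0,"dz": 0,"rx": 0,"ry": 0,"rz": 0,"claw": 1},
    {"dx": 0,"dy": 0,"dz": 0,"rx": 0,"ry": 0,"rz": 0,"claw": 1},
    {"dx": 0,"dy": 0,"dz": 0,"rx": 0,"ry": 0,"rz": 0,"claw": 1},
    {"dx": 0,"dy": 0,"dz": 0,"rx": 0,"ry": 0,"rz": 0,"claw": 1},
    {"dx": 0,"dy": 0,"dz": 0,"rx": 0,"ry": 0,"rz": 0,"claw": 1},
  ],
  grip_force=30,
)

```text
time_s: 10.8
ee_pos: [0.5091, -0.4199, 0.1284]
eef_rot: [-3.142, -0.0, 2.922]
force: [0.3, 0.4, -0.3]
grip_width: 0.0351
grip_force: 30.0
```

```bash
python3 - <<'E'
from h import *
o=telemetry.get_obs(); print(o["ee_pos"],o["grip_width"],o["grip_force"],o["force"],o["moment"])
E
```

```text
[ 0.50914773 -0.41993545  0.12840982] 0.03513185753868429 29.999905228614807 [ 0.29933444  0.39802339 -0.3375276 ] [-0.11251623  0.05847814  0.01314095]
```

Call:
step_arm(
  plan=[
    {"dx": 0,"dy": 0,"dz": 0.0009,"rx": 0,"ry": 0,"rz": 0.088,"claw": 1},
    {"dx": 0,"dy": 0,"dz": 0.0009,"rx": 0,"ry": 0,"rz": 0.088,"claw": 1},
    {"dx": 0,"dy": 0,"dz": 0.0009,"rx": 0,"ry": 0,"rz": 0.088,"claw": 1},
    {"dx": 0,"dy": 0,"dz": 0.0009,"rx": 0,"ry": 0,"rz": 0.088,"claw": 1},
    {"dx": 0,"dy": 0,"dz": 0.0009,"rx": 0,"ry": 0,"rz": 0.088,"claw": 1},
    {"dx": 0,"dy": 0,"dz": 0.0009,"rx": 0,"ry": 0,"rz": 0.088,"claw": 1},
    {"dx": 0,"dy": 0,"dz": 0.0009,"rx": 0,"ry": 0,"rz": 0.088,"claw": 1},
    {"dx": 0,"dy": 0,"dz": 0.0009,"rx": 0,"ry": 0,"rz": 0.088,"claw": 1},
    {"dx": 0,"dy": 0,"dz": 0.0009,"rx": 0,"ry": 0,"rz": 0.088,"claw": 1},
    {"dx": 0,"dy": 0,"dz": 0.0009,"rx": 0,"ry": 0,"rz": 0.088,"claw": 1},
  ],
)

```text
time_s: 11.8
ee_pos: [0.5095, -0.4196, 0.1276]
eef_rot: [3.141, -0.0, 1.534]
force: [1.9, 1.5, -0.0]
grip_width: 0.0356
grip_force: 30.0
```

```bash
cat >> h.py <<'E'
def stat():
    p,X,W,o=shot("scene"); print("t",o["time_s"],"pos",np.round(o["ee_pos"],4),"yaw",np.degrees(o["eef_rot"][2]).round(2),"F",np.round(o["force"],1),"M",np.round(o["moment"],3),"j6",o["qpos"][5].round(3),o["grip_width"].round(4))
    m=(np.hypot(X[...,0]-.509,X[...,1]+.42)<.035)&(X[...,2]>.066)&(X[...,2]<.107)
    r=cv2.minAreaRect(np.float32(X[m][:,:2]*1e3)); print("body scene",np.round(r[0],1),np.round(r[1],1),round(r[2],1))
    p,X,W,o=shot("wrist")
    m=(np.hypot(X[...,0]-.509,X[...,1]+.42)<.035)&(X[...,2]>.066)&(X[...,2]<.107)
    if m.sum()>20: r=cv2.minAreaRect(np.float32(X[m][:,:2]*1e3)); print("body wrist",m.sum(),np.round(r[0],1),np.round(r[1],1),round(r[2],1))
    return p,X
E
python3 -c "
from h import *
stat()"
```

```text
Traceback (most recent call last):
  File "h.py", line 28, in stat
    p,X,W,o=shot("scene"); print("t",o["time_s"],"pos",np.round(o["ee_pos"],4),"yaw",np.degrees(o["eef_rot"][2]).round(2),"F",np.round(o["force"],1),"M",np.round(o["moment"],3),"j6",o["qpos"][5].round(3),o["grip_width"].round(4))
                                                                                                                                                                                                            ^^^^^^^^^^^^^^^^^^^^^
AttributeError: 'float' object has no attribute 'round'
```

Call:
step_arm(
  plan=[
    {"dx": 0,"dy": 0,"dz": 0.0009,"rx": 0,"ry": 0,"rz": 0.088,"claw": 1},
    {"dx": 0,"dy": 0,"dz": 0.0009,"rx": 0,"ry": 0,"rz": 0.088,"claw": 1},
    {"dx": 0,"dy": 0,"dz": 0.0009,"rx": 0,"ry": 0,"rz": 0.088,"claw": 1},
    {"dx": 0,"dy": 0,"dz": 0.0009,"rx": 0,"ry": 0,"rz": 0.088,"claw": 1},
    {"dx": 0,"dy": 0,"dz": 0,"rx": 0,"ry": 0,"rz": 0,"claw": 1},
    {"dx": 0,"dy": 0,"dz": 0,"rx": 0,"ry": 0,"rz": 0,"claw": 1},
  ],
)

```text
time_s: 12.45
ee_pos: [0.5093, -0.4198, 0.1272]
eef_rot: [-3.142, -0.0, 0.992]
force: [1.7, 0.8, -0.4]
grip_width: 0.0356
grip_force: 30.0
```

```bash
sed -i 's/o\["grip_width"\].round(4)/round(o["grip_width"],4)/' h.py
python3 -c "
from h import *
stat()"
```

```text
t 12.45 pos [ 0.5093 -0.4198  0.1272] yaw 56.87 F [ 1.7  0.8 -0.4] M [ 0.164 -0.294  0.003] j6 -0.167 0.0356
body scene [ 506.1 -422.4] [43.4 45. ] 75.7
body wrist 2545 [ 515.9 -409.8] [28.9 53.1] 48.2
```

Call:
step_arm(
  plan=[
    {"dx": 0,"dy": 0,"dz": 0.0005,"rx": 0,"ry": 0,"rz": 0.055,"claw": 1},
    {"dx": 0,"dy": 0,"dz": 0.0005,"rx": 0,"ry": 0,"rz": 0.055,"claw": 1},
    {"dx": 0,"dy": 0,"dz": 0,"rx": 0,"ry": 0,"rz": 0,"claw": 1},
  ],
)

```text
time_s: 12.85
ee_pos: [0.5092, -0.42, 0.1271]
eef_rot: [3.141, -0.0, 0.815]
force: [1.9, 0.4, -0.8]
grip_width: 0.0352
grip_force: 30.0
```

```bash
python3 -c "
from h import *
stat()"
```

```text
t 12.85 pos [ 0.5092 -0.42    0.1271] yaw 46.7 F [ 1.9  0.4 -0.8] M [ 0.094 -0.356  0.023] j6 0.011 0.0352
body scene [ 498.2 -429.7] [34.3 56.6] 39.3
body wrist 2566 [ 518.8 -411.1] [28.7 56.4] 38.2
```

Call:
step_arm(
  plan=[
    {"dx": 0,"dy": 0,"dz": 0.0005,"rx": 0,"ry": 0,"rz": 0.055,"claw": 1},
    {"dx": 0,"dy": 0,"dz": 0,"rx": 0,"ry": 0,"rz": 0,"claw": 1},
  ],
)

```text
time_s: 13.15
ee_pos: [0.5092, -0.42, 0.1271]
eef_rot: [3.141, -0.0, 0.729]
force: [3.0, 1.3, 0.9]
grip_width: 0.0354
grip_force: 30.0
```

```bash
python3 -c "
from h import *
stat()"
```

```text
t 13.15 pos [ 0.5092 -0.42    0.1271] yaw 41.76 F [3.  1.3 0.9] M [-0.002 -0.394  0.004] j6 0.097 0.0354
body scene [ 505.6 -422.9] [44.4 44.3] 77.9
body wrist 2574 [ 519.6 -411.3] [27.9 56.5] 35.8
```

Call:
step_arm(
  plan=[
    {"dx": 0,"dy": 0,"dz": 0.0005,"rx": 0,"ry": 0,"rz": 0.055,"claw": 1},
    {"dx": 0,"dy": 0,"dz": 0,"rx": 0,"ry": 0,"rz": 0,"claw": 1},
  ],
)

```text
time_s: 13.45
ee_pos: [0.5095, -0.4199, 0.1272]
eef_rot: [3.141, -0.001, 0.643]
force: [4.7, 0.4, 0.5]
grip_width: 0.0357
grip_force: 30.0
```

```bash
python3 -c "
from h import *
stat()"
```

```text
t 13.45 pos [ 0.5095 -0.4199  0.1272] yaw 36.82 F [4.7 0.4 0.5] M [ 0.108 -0.876  0.125] j6 0.183 0.0357
body scene [ 506.8 -421.9] [44.8 45.6] 72.2
body wrist 2610 [ 520.8 -411.6] [28.  56.6] 33.2
```

Call:
step_arm(
  plan=[
    {"dx": 0,"dy": 0,"dz": 0.0,"rx": 0,"ry": 0,"rz": 0.05,"claw": 1},
    {"dx": 0,"dy": 0,"dz": 0,"rx": 0,"ry": 0,"rz": 0,"claw": 1},
  ],
)

```text
time_s: 13.75
ee_pos: [0.5094, -0.4199, 0.1273]
eef_rot: [3.141, -0.0, 0.564]
force: [3.4, 0.5, 3.1]
grip_width: 0.0356
grip_force: 30.0
```

```bash
python3 -c "
from h import *
stat()"
```

```text
t 13.75 pos [ 0.5094 -0.4199  0.1273] yaw 32.33 F [3.4 0.5 3.1] M [ 0.192 -0.652  0.214] j6 0.262 0.0356
body scene [ 507.  -421.9] [44.2 45.4] 70.1
body wrist 2649 [ 521.5 -411.6] [27.8 56.8] 31.0
```

Call:
step_arm(
  plan=[
    {"dx": 0,"dy": 0,"dz": 0.0,"rx": 0,"ry": 0,"rz": 0.04,"claw": 1},
    {"dx": 0,"dy": 0,"dz": 0,"rx": 0,"ry": 0,"rz": 0,"claw": 1},
  ],
)

```text
time_s: 14.05
ee_pos: [0.5092, -0.42, 0.1272]
eef_rot: [3.141, 0.0, 0.502]
force: [3.9, 0.2, 3.8]
grip_width: 0.0351
grip_force: 30.0
```

```bash
python3 -c "
from h import *
p,X=stat()
cv2.imwrite('pics/w5.png',p['img'][100:400,130:430,::-1])"
```

```text
t 14.05 pos [ 0.5092 -0.42    0.1272] yaw 28.74 F [3.9 0.2 3.8] M [ 0.142 -0.561  0.478] j6 0.324 0.0351
body scene [ 496.3 -428. ] [32.  57.4] 29.5
body wrist 2664 [ 521.8 -412.7] [28.4 57.2] 28.3
```

View pics/w5.png

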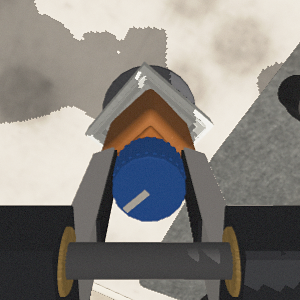

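```bash
cat >> h.py <<'E'
from scipy.optimize import least_squares
def sq(X):
    m=(np.hypot(X[...,0]-.509,X[...,1]+.42)<.035)&(X[...,2]>.066)&(X[...,2]<.098); P=X[m][:,:2]*1e3
    def f(v,P=P):
        c,s=np.cos(v[2]),np.sin(v[2]); d=(P-v[:2])@np.array([[c,-s],[s,c]]); return np.abs(d).max(1)-22
    def run(Q): return least_squares(f,[508,-420.5,np.radians(-17)],loss="soft_l1",f_scale=.7,args=(Q,)).x
    rng=np.random.default_rng(0); B=[run(P[rng.integers(0,len(P),len(P))]) for _ in range(8)]
    return len(P),np.round(run(P)[:2],1),np.degrees(run(P)[2]).round(2),np.degrees(np.std([b[2] for b in B])).round(2)
def check():
    p,X,W,o=shot("scene"); print("t",o["time_s"],"z",round(o["ee_pos"][2],4),"yaw",np.degrees(o["eef_rot"][2]).round(2),"F",np.round(o["force"],1),"M",np.round(o["moment"],3),"body",sq(X))
    p,X,W,o=shot("wrist"); hsv=cv2.cvtColor(p["img"],cv2.COLOR_RGB2HSV); w=np.zeros((420,560),bool)
    w[240:325,240:320]=hsv[240:325,240:320,1]<110; w&=(X[...,2]>.135)&(X[...,2]<.147)&(np.hypot(X[...,0]-o["ee_pos"][0],X[...,1]-o["ee_pos"][1])<.0185)
    n,l,s,c=cv2.connectedComponentsWithStats(w.astype(np.uint8)); i=1+np.argmax(s[1:,4]); T=W[:3,:3]
    vu=np.argwhere(l==i)[:,::-1].astype(np.float32); vx,vy,_,_=cv2.fitLine(vu,cv2.DIST_L2,0,.01,.01).ravel()
    print(" bar px",s[i,4],np.round(c[i],1),"img angle",np.degrees(np.arctan2(vy,vx)).round(1),"body wrist",sq(X))
E
python3 -c "
from h import *
check()"
```

```text
t 14.15 z 0.1272 yaw 28.83 F [3.6 0.6 3.9] M [ 0.054 -0.553  0.389] body (456, array([ 509. , -420.3]), np.float64(-17.84), np.float64(0.2))
 bar px 234 [265.4 301.1] img angle -38.6 body wrist (1103, array([ 508.5, -420.2]), np.float64(-18.21), np.float64(0.05))
```

Call:
step_arm(
  plan=[
    {"dx": 0,"dy": 0,"dz": 0,"rx": 0,"ry": 0,"rz": -0.05,"claw": 1},
    {"dx": 0,"dy": 0,"dz": -0.0009,"rx": 0,"ry": 0,"rz": -0.05,"claw": 1},
    {"dx": 0,"dy": 0,"dz": 0,"rx": 0,"ry": 0,"rz": 0,"claw": 1},
  ],
)

```text
time_s: 14.55
ee_pos: [0.5089, -0.4197, 0.1271]
eef_rot: [-3.14, 0.0, 0.661]
force: [1.2, 1.4, 5.4]
grip_width: 0.0353
grip_force: 30.0
```

```bash
python3 -c "
from h import *
check()"
```

```text
t 14.55 z 0.1271 yaw 37.86 F [1.2 1.4 5.4] M [0.441 0.009 0.048] body (451, array([ 508.2, -419.8]), np.float64(-14.08), np.float64(0.36))
 bar px 238 [265.3 300.8] img angle -37.5 body wrist (1099, array([ 507.7, -419.8]), np.float64(-13.9), np.float64(0.07))
```

Call:
step_arm(
  plan=[
    {"dx": 0,"dy": 0,"dz": -0.0009,"rx": 0,"ry": 0,"rz": -0.088,"claw": 1},
    {"dx": 0,"dy": 0,"dz": -0.0009,"rx": 0,"ry": 0,"rz": -0.088,"claw": 1},
    {"dx": 0,"dy": 0,"dz": -0.0009,"rx": 0,"ry": 0,"rz": -0.088,"claw": 1},
    {"dx": 0,"dy": 0,"dz": -0.0009,"rx": 0,"ry": 0,"rz": -0.088,"claw": 1},
    {"dx": 0,"dy": 0,"dz": -0.0009,"rx": 0,"ry": 0,"rz": -0.088,"claw": 1},
    {"dx": 0,"dy": 0,"dz": -0.0009,"rx": 0,"ry": 0,"rz": -0.088,"claw": 1},
    {"dx": 0,"dy": 0,"dz": -0.0009,"rx": 0,"ry": 0,"rz": -0.088,"claw": 1},
    {"dx": 0,"dy": 0,"dz": -0.0009,"rx": 0,"ry": 0,"rz": -0.088,"claw": 1},
    {"dx": 0,"dy": 0,"dz": -0.0009,"rx": 0,"ry": 0,"rz": -0.088,"claw": 1},
    {"dx": 0,"dy": 0,"dz": -0.0009,"rx": 0,"ry": 0,"rz": -0.088,"claw": 1},
  ],
)

```text
time_s: 15.65
ee_pos: [0.5088, -0.4199, 0.1279]
eef_rot: [-3.141, -0.001, 2.045]
force: [0.2, 2.4, 4.3]
grip_width: 0.0356
grip_force: 30.0
```

Call:
step_arm(
  plan=[
    {"dx": 0,"dy": 0,"dz": -0.0009,"rx": 0,"ry": 0,"rz": -0.075,"claw": 1},
    {"dx": 0,"dy": 0,"dz": 0,"rx": 0,"ry": 0,"rz": 0,"claw": 1},
    {"dx": 0,"dy": 0,"dz": 0,"rx": 0,"ry": 0,"rz": 0,"claw": 1},
  ],
)

```text
time_s: 15.95
ee_pos: [0.509, -0.4199, 0.128]
eef_rot: [-3.141, -0.0, 2.154]
force: [0.5, 2.2, 4.5]
grip_width: 0.0355
grip_force: 30.0
```

```bash
python3 -c "
from h import *
check()"
```

```text
t 15.95 z 0.128 yaw 123.39 F [0.5 2.2 4.5] M [ 0.432 -0.092  0.07 ] body (460, array([ 508.4, -420.1]), np.float64(-11.83), np.float64(0.29))
 bar px 233 [265.1 300.7] img angle -37.4 body wrist (1114, array([ 508. , -420.2]), np.float64(-11.82), np.float64(0.17))
```

Call:
step_arm(
  plan=[
    {"dx": 0,"dy": 0,"dz": 0,"rx": 0,"ry": 0,"rz": -0.03,"claw": 1},
    {"dx": 0,"dy": 0,"dz": 0,"rx": 0,"ry": 0,"rz": 0,"claw": 1},
    {"dx": 0,"dy": 0,"dz": 0,"rx": 0,"ry": 0,"rz": 0,"claw": 1},
  ],
)

```text
time_s: 16.35
ee_pos: [0.5091, -0.4199, 0.128]
eef_rot: [-3.141, -0.0, 2.202]
force: [-1.2, 2.2, 4.7]
grip_width: 0.0353
grip_force: 30.0
```

```bash
python3 -c "
from h import *
check()
p,X,W,o=shot('wrist'); hsv=cv2.cvtColor(p['img'],cv2.COLOR_RGB2HSV)
w=np.zeros((420,560),bool); w[240:325,240:320]=hsv[240:325,240:320,1]<110
n,l,s,c=cv2.connectedComponentsWithStats(w.astype(np.uint8)); i=[k for k in range(1,n) if np.hypot(*(c[k]-[265,301]))<8][0]
uv=np.argwhere(l==i)[:,::-1]; d=np.c_[(uv[:,0]-p['cx'])/p['fx'],(uv[:,1]-p['cy'])/p['fy'],np.ones(len(uv))]@W[:3,:3].T
P=W[:3,3]+d*((.141-W[2,3])/d[:,2])[:,None]; P=np.float32(P[:,:2]*1e3)
print(len(P),P.mean(0),cv2.minAreaRect(P)); a=cv2.fitLine(P,cv2.DIST_L2,0,.01,.01).ravel(); print('bar line deg mod180',np.degrees(np.arctan2(a[1],a[0])))
"
```

```text
t 16.35 z 0.128 yaw 126.16 F [-1.2  2.2  4.7] M [ 0.385  0.074 -0.005] body (451, array([ 508.5, -420.3]), np.float64(-11.29), np.float64(0.24))
 bar px 233 [265.3 300.6] img angle -37.8 body wrist (1111, array([ 507.9, -420.3]), np.float64(-11.42), np.float64(0.1))Traceback (most recent call last):
  File "<string>", line 6, in <module>
    n,l,s,c=cv2.connectedComponentsWithStats(w.astype(np.uint8)); i=[k for k in range(1,n) if np.hypot(*(c[k]-[265,301]))<8][0]
                                                                    ~~~~~~~~~~~~~~~~~~~~~~~~~~~~~~~~~~~~~~~~~~~~~~~~~~~~~~~~^^^
IndexError: list index out of range
```

```bash
python3 -c "
from h import *
p,X,W,o=shot('wrist'); hsv=cv2.cvtColor(p['img'],cv2.COLOR_RGB2HSV)
v,u=np.mgrid[:420,:560]; w=(hsv[...,1]<110)&(np.hypot(u-265.3,v-300.6)<17)&(np.hypot(X[...,0]-.5085,X[...,1]+.4203)<.0175)&(X[...,2]>.135)
uv=np.argwhere(w)[:,::-1]; d=np.c_[(uv[:,0]-p['cx'])/p['fx'],(uv[:,1]-p['cy'])/p['fy'],np.ones(len(uv))]@W[:3,:3].T
P=W[:3,3]+d*((.141-W[2,3])/d[:,2])[:,None]; P=np.float32(P[:,:2]*1e3)
print(len(P),P.mean(0),cv2.minAreaRect(P)); a=cv2.fitLine(P,cv2.DIST_HUBER,0,.01,.01).ravel(); print('bar',np.degrees(np.arctan2(a[1],a[0]))); print(o['grip_width'],o['force'])
"
```

```text
233 [ 507.07303 -429.72156] ((507.0257873535156, -430.0130310058594), (15.967158317565918, 3.9895217418670654), 77.06275939941406)
bar 77.60726
0.03536872511404464 [-0.18219213  2.98448723  4.12302632]
```

```bash
python3 -c "
from station import hand_in
print(hand_in())"
```

```text
the job is handed in; nothing more can be done
None
```

The bottle stands fully down in the stand's pocket. I screwed its cap down to the stop and backed it off about 89–90°, as measured from the camera images. The fingers are still closed on the cap and the job is handed in at about 16.5 s of the 58 s allowed; hand-in reported no verdict.

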